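# Set the cut-length preset on the saw stop's thumbwheel box

## Robot

A 7-joint arm with a two-finger parallel gripper is mounted at the origin on the work surface. World frame = base frame: x ahead of the robot, y to its left, z up, the work surface at z = 0. Lengths are in m, angles in rad, forces in N, time in s.
With the tool pointing down it reaches from about 0.4 to 0.925 m from the base axis. Payload 5.6 kg.
Tool frame: the origin (TCP) lies midway between the tips of the shut fingers; the grasp point (between the pads) lies 19 mm behind it; z points along the fingers, y is the direction in which the jaws open and shut (so a half turn about z gives the same grasp; the last joint's range is limited). The gripper opens to 85 mm and grips with 20 to 120 N. Pads are 22 mm wide; open, the fingers measure 114 mm over their backs; the gripper's body (76 mm by 85 mm) begins 54 mm behind the grasp point. The pads swing forward as they close: fully open they stand 13 mm farther back than shut.
Start: joints at [1.146, 0.468, -0.012, 1.603, 0.006, 1.071, -0.056], TCP at [0.242, -0.603, 0.231] pointing down, gripper open.
Joint ranges: [-2.53, 2.53], [-0.31, 2.02], [-1.57, 1.55], [0.28, 2.44], [-1.29, 4.43], [0.15, 1.84], [-2.92, 2.92]. Speed limits (rad/s): [2.57, 2.57, 3.14, 3.14, 3.14, 3.14, 3.14].

## Interface

Orientations are given as a 3x3 rotation matrix whose columns are the frame's x, y, z axes.
In Python, from cell import bot gives the robot as it stands.
- The arm moves only by the tool jog_arm, never from a script. Its argument "series" is a list of rows, each a list of 4 numbers: the shift along the tool's x, y, z in units of 150 mm (1.0 is 150 mm), then the turn about the tool's z in units of 90 degrees (1.0 is 90 degrees). A call has 1 to 20 rows; each row is the pose to reach, as a shift and turn from the pose measured when the call began, along the tool's axes at that moment; what a row does not reach only later rows make up. A row lasts 1/10 s, in which the tool goes at most 50 mm and 8.59 degrees, less where a joint would pass 70% of its speed; a pose out of reach is approached as far as the arm can. A call with a number of a shift or a turn outside -1 to 1 is refused whole. A call with a gripper value outside its range is refused whole. "claw" is the opening, from 0 (shut) to 1 (fully open), set as the call begins (left out, the last holds). The fingers move at their own pace and stop on an object; the grip force is fixed at half the most. Time passes only in rows, so rows that repeat a pose let the fingers close. It gives the time, the measured TCP pose, the force and the opening at its end, in the units of the state.
- bot.get_state(): the state, without advancing time (a new reading comes with each control period).
- bot.camera(name): name is "side" or "top" or "wrist"; returns a dict with "image" (480x640x3 uint8, blue, green, red), "z_map" (480x640 float32, m along the optical axis (not along the pixel's ray), 0 where there is no reading), "camera_matrix" (3x3 intrinsics, pixels), "R" (3x3) and "t" (3): a world point X has camera coordinates R X + t. Camera axes: x right, y down, z forward; pixel columns grow to the right and rows downward; lengths in m; the calibration is good to about 2 mm. The wrist camera is an equidistant fisheye: a pixel r from the principal point sees the ray r / f radians off the axis. A picture is of the moment at which its call begins.
- bot.hand_in(): hands the job in, once; it reports no verdict.
The state is a dict: "t": time; "joints": joint angles; "joint_vel": joint speeds; "effort": joint torques, N m; "tcp_pos": TCP position; "tcp_rot": TCP orientation; "force": force on the tool from outside, world axes, zero at the start; "wrist_torque": the same for the moment, N m; "finger_gap": finger opening in m.
Only numpy, scipy, OpenCV 4.12 (cv2) and the standard library are available. Lean on these libraries where they do the work, as an engineer would, in place of code of your own. Each camera call takes 0.05 s, during which the arm holds its last target. There are 200 camera calls.

## Task

Set the three thumbwheels of the grey preset box to 4-1-3, read from the robot's left to right, each resting in its click. Then push the white load key down about 8 of its 10 mm (not hard against its stop) and let it come back up, so that the saw stop takes over the code. Work with light finger pressure (never more than 15 N on the box, its wheels or its key) and leave the other things on the bench where they are.

Things in the scene. Friction and masses are not known exactly. Their poses are not given: they have to be found in the camera images.
- preset_box: grey box with a bare metal top, screwed to the bench: 140 mm along x, 290 along y, 60 high. Origin: centre of its underside; x points away from the operator (robot), y to the operator's left, z up. From its top, in a row at x = 0, stand three black thumbwheel rims at y = +95, +50, +5 mm and the load key at y = -85. Nothing else rises over 5 mm above the top.
- wheel_left (a joint): left thumbwheel (y = +95 mm), like the other two a smooth black wheel of radius 36, 22 mm wide, level axle along the box's y. Its rim top is nominally at z = 84 mm, but each wheel sits up to 4 mm higher or lower, differently every time: feel for it. Value = 0.6 rad x digit, digits 0 to 6, stops 0.15 rad beyond. Rim top moving along +x raises the digit; 21.6 mm of rim is one digit.
- wheel_middle (a joint): middle thumbwheel (y = +50 mm); value as the left one. All three axles are sprung: pressed from above a wheel starts to sink at 1 to 2 N, then 1 mm per 3.5 N, travel 8 mm. A fingertip pressed on top of the rim with 4 to 8 N and dragged along the box's x turns the wheel by friction, as it would roll under a flat board (0.5 to 1.5 N of drag); pressed less, it slips.
- wheel_right (a joint): right thumbwheel (y = +5 mm); value as the left one. A click holds each wheel at each digit: let go in between, it snaps to the nearest. The digit set is the one whose white pips (4 mm dots; blank for 0, else 1 to 6 as on a die) are uppermost. Thin white lines across the rim part the digits; black ticks beside the wheel mark the middle.
- load_key (a joint): round white spring key of 28 mm diameter in a black housing 44 mm wide on the top of the box, at x = 0, y = -85 mm; joint value = how far it is pressed in m, 0 to 0.010. It starts to give at 2.7 N; 8 mm down takes about 7.7 N; hitting its hard stop (9 N) with a stiff arm soon passes 15 N. It springs back when let go.
- load_key_top (a point): centre of the top face of the load key (moves down with it).
- cutout: loose flat plywood cut-out with a toothed edge, 160 x 96 mm, 18 mm thick; bystander. Origin at the centre of its underside.
- wrench: loose steel wrench, 140 mm long, lying flat; bystander.
- glue_jar: loose closed jar, 64 mm wide, 110 mm high; bystander. Origin at the centre of its underside.

How it is judged:
By the outcome, as a careful person would: the job done as asked, in the order asked, and still so for the second after the job is handed in, with the robot touching nothing.
It also fails if it takes over 64 s, if anything falls off the work surface, if the arm or the gripper's body presses on something with over 40 N, if the wrist force passes 120 N, or if a joint passes its speed limit or range.

## Working session

There is one attempt and no reset: what is moved stays moved. The work goes in short steps, Python scripts to look and compute and a tool call to move; the robot and the scene stay as the last step left them, time stands still between calls to the robot, and variables do not carry over. Pictures are saved under pics/ and viewed, about 8 in all and at most 12, crops included, and the job is handed in when it is done.

Besides the shell and the picture viewer there is one more tool, called after "Emit:" by a JSON object that holds its "op" and its "data". jog_arm: Moves the arm, as the interface text tells. Shifts and turns lie within -1 to 1; 1 stands for 150 mm of shift or 90 degrees of turn. Its arguments: {"type":"object","properties":{"series":{"type":"array"},"claw":{"type":"number"}},"required":["series"]}

```bash
mkdir -p pics; ls; python3 - <<'E'
from cell import bot
import cv2,numpy as np
s=bot.get_state()
for k in s: print(k,np.round(s[k],4).tolist())
for n in("top","side"):
    c=bot.camera(n); cv2.imwrite(f"pics/{n}0.png",c["image"]); np.savez(f"pics/{n}0.npz",**c)
    print(n,c["camera_matrix"].tolist(),np.round(c["R"],3).tolist(),np.round(c["t"],3).tolist())
E
```

```text
pics
t 0.0
joints [1.146, 0.4684, -0.0116, 1.6036, 0.006, 1.0714, -0.0563]
joint_vel [0.0003, -0.0014, 0.0001, -0.0004, -0.0007, -0.001, -0.0008]
effort [-0.0007, -53.2371, 0.0213, -25.1302, 0.0115, 0.0078, 0.0]
tcp_pos [0.2419, -0.6027, 0.2303]
tcp_rot [[0.928, 0.3726, -0.0008], [0.3726, -0.928, 0.0016], [-0.0001, -0.0018, -1.0]]
force [-1.1261, 0.5872, -0.2367]
wrist_torque [-0.0017, -0.0433, 0.0236]
finger_gap 0.0852
top [[574.7375737194269, 0.0, 325.9700362112785], [0.0, 574.7375737194269, 229.42706874774697], [0.0, 0.0, 1.0]] [[0.014, -1.0, 0.003], [-0.996, -0.014, -0.084], [0.084, -0.002, -0.996]] [0.027, 0.546, 1.277]
side [[533.9492975671832, 0.0, 325.05493804077184], [0.0, 533.9492975671832, 242.13377405549278], [0.0, 0.0, 1.0]] [[-0.939, -0.343, -0.016], [-0.177, 0.525, -0.832], [0.294, -0.779, -0.554]] [0.538, 0.149, 1.141]
```

View pics/top0.png

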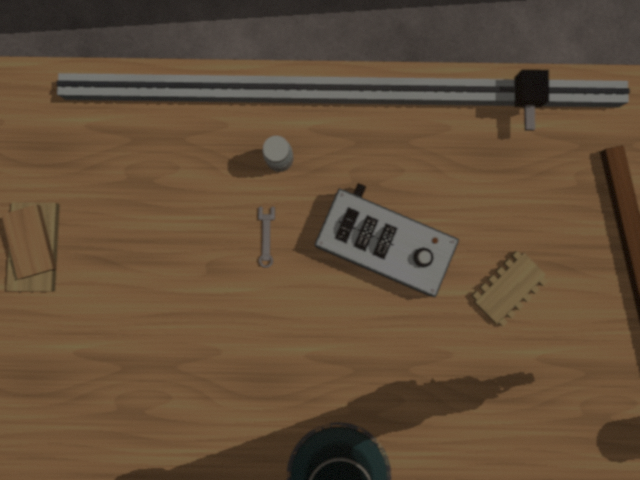

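```bash
python3 - <<'E'
import cv2,numpy as np
c=np.load("pics/top0.npz"); im=c["image"]
cv2.imwrite("pics/crop1.png",cv2.convertScaleAbs(cv2.resize(im[180:305,308:468],None,fx=5,fy=4.8*5/4.8-0.2,interpolation=cv2.INTER_CUBIC),alpha=1.5))
z=c["z_map"]
K=c["camera_matrix"];R=c["R"];t=c["t"]
v,u=np.mgrid[0:480,0:640]
P=np.stack([(u-K[0,2])/K[0,0]*z,(v-K[1,2])/K[1,1]*z,z],-1)
W=(P-t)@R
np.save("pics/W.npy",W)
m=(abs(W[...,2]-.06)<.012); m[:180]=0;m[305:]=0;m[:,:308]=0;m[:,468:]=0
n,l,st,_=cv2.connectedComponentsWithStats(m.astype(np.uint8)); k=1+np.argmax(st[1:,4]); m=l==k
pts=W[m]; print(m.sum(),np.median(pts[:,2]))
r=cv2.minAreaRect(pts[:,:2].astype(np.float32)); print(r, cv2.boxPoints(r))
E
```

```text
7331 0.06229293970507987
((0.5162703394889832, -0.09744344651699066), (0.2906726002693176, 0.14076445996761322), 67.38554382324219) [[ 0.39541367 -0.20454136]
 [ 0.5253552  -0.25866926]
 [ 0.63712704  0.00965446]
 [ 0.50718546  0.06378236]]
```

View pics/crop1.png

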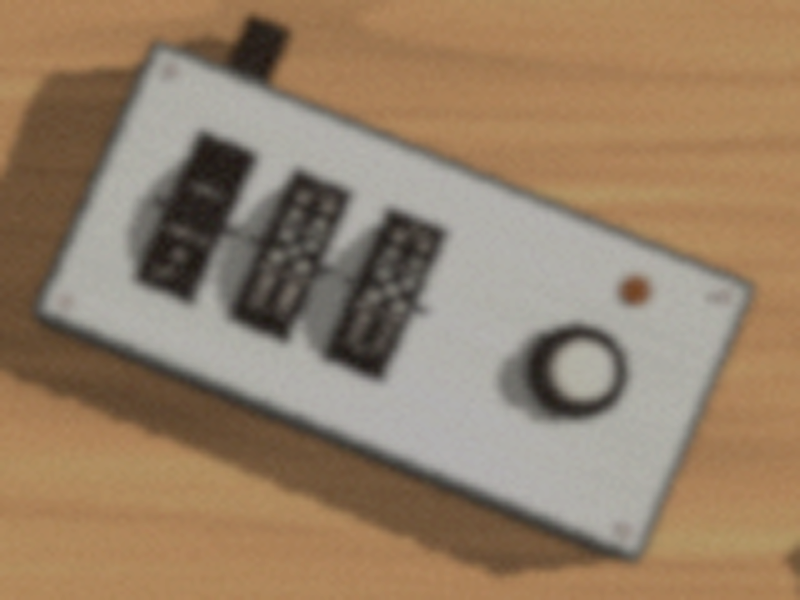

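Emit:
{"op": "jog_arm", "data": {"series": [[0.8,-0.67,0,0],[0.8,-0.67,0,0],[0.8,-0.67,0,0],[0.8,-0.67,0,0]], "claw": 0}}

```text
t: 0.5
tcp_pos: [0.3199, -0.4585, 0.2303]
tcp_rot: [[0.925, 0.381, 0.0], [0.381, -0.925, 0.005], [0.002, -0.005, -1.0]]
force: [0.5, -0.2, -0.2]
finger_gap: 0.0283
```

Emit:
{"op": "jog_arm", "data": {"series": [[0.8,-0.67,0,0],[0.8,-0.67,0,0],[0.8,-0.67,0,0],[0.8,-0.67,0,0]]}}

```text
t: 0.9
tcp_pos: [0.3951, -0.3147, 0.231]
tcp_rot: [[0.922, 0.388, 0.001], [0.388, -0.922, 0.007], [0.004, -0.006, -1.0]]
force: [-0.6, 0.0, 0.9]
finger_gap: -0.0001
```

Emit:
{"op": "jog_arm", "data": {"series": [[0.8,-0.67,0,0],[0.8,-0.67,0,0],[0.8,-0.67,0,0],[0.8,-0.67,0,0]]}}

```text
t: 1.3
tcp_pos: [0.469, -0.1704, 0.2322]
tcp_rot: [[0.919, 0.395, 0.002], [0.395, -0.919, 0.009], [0.006, -0.008, -1.0]]
force: [0.8, 0.1, 0.6]
finger_gap: -0.0002
```

Emit:
{"op": "jog_arm", "data": {"series": [[0.8,-0.67,0,0.494],[0.8,-0.67,0,0.494],[0.8,-0.67,0,0.494],[0.8,-0.67,0,0.494],[0.8,-0.67,0,0.494],[0.8,-0.67,0,0.494],[0.8,-0.67,0,0.494],[0.8,-0.67,0,0.494]]}}

```text
t: 2.1
tcp_pos: [0.5394, -0.0316, 0.2334]
tcp_rot: [[0.933, -0.361, 0.002], [-0.361, -0.933, 0.009], [-0.002, -0.009, -1.0]]
force: [0.3, -0.5, 0.3]
finger_gap: 0.0002
```

```bash
python3 - <<'E'
from cell import bot
import cv2,numpy as np
c=bot.camera("wrist"); np.savez("pics/w1.npz",**c)
print(c["camera_matrix"].tolist(),np.round(c["R"],3).tolist(),np.round(c["t"],3).tolist())
cv2.imwrite("pics/w1.png",c["image"])
F=[]
for i in range(6): bot.camera("wrist"); F.append(bot.get_state()["force"])
print(np.round(F,2).tolist())
E
```

```text
[[371.64829954431775, 0.0, 315.6081006673082], [0.0, 371.64829954431775, 233.3265174286693], [0.0, 0.0, 1.0]] [[-0.361, -0.933, -0.008], [-0.893, 0.343, 0.293], [-0.27, 0.113, -0.956]] [0.168, 0.454, 0.53]
[[0.49, -0.73, -0.48], [-0.33, 0.17, 0.37], [0.08, -0.18, 0.43], [0.09, 0.3, -0.15], [-0.25, 0.4, -0.4], [0.43, -0.17, 0.37]]
```

View pics/w1.png

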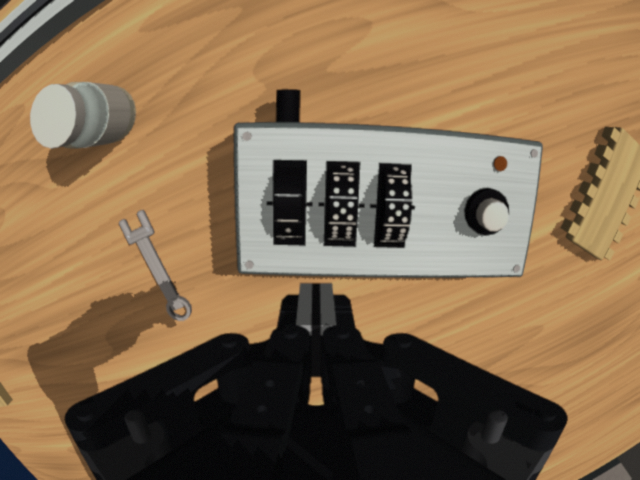

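```bash
cat > h.py <<'E'
import numpy as np,cv2
def world(c):
    K=c["camera_matrix"];v,u=np.mgrid[0:480,0:640]
    x=(u-K[0,2])/K[0,0];y=(v-K[1,2])/K[1,1];th=np.hypot(x,y)+1e-9
    k=np.tan(th)/th;z=c["z_map"]
    return (np.stack([x*k*z,y*k*z,z],-1)-c["t"])@c["R"]
E
python3 - <<'E'
from h import *
c=dict(np.load("pics/w1.npz"));W=world(c)
m=(abs(W[...,2]-.06)<.006)&(c["z_map"]>0);m[:110]=0;m[282:]=0;m[:,:225]=0;m[:,550:]=0
n,l,st,_=cv2.connectedComponentsWithStats(m.astype(np.uint8));m=l==1+np.argmax(st[1:,4])
r=cv2.minAreaRect(W[m][:,:2].astype(np.float32));print(r,np.median(W[m][:,2]))
O=np.array(r[0]);a=np.radians(r[2] if r[1][0]>r[1][1] else r[2]-90);
print("long axis deg",np.degrees(a))
ey=np.array([np.cos(a),np.sin(a)]);ex=np.array([ey[1],-ey[0]])
B=np.stack([(W[...,:2]-O)@ex,(W[...,:2]-O)@ey,W[...,2]],-1)
for n,u0,u1 in(("L",276,304),("M",328,356),("R",380,408),("key",460,512)):
    p=B[155:250,u0:u1].reshape(-1,3);q=p[p[:,2]>.072]
    top=q[q[:,2]>np.percentile(q[:,2],60)]
    # circle fit in xz
    A=np.c_[2*q[:,0],2*q[:,2],np.ones(len(q))];s=np.linalg.lstsq(A,(q[:,0]**2+q[:,2]**2),rcond=None)[0]
    zt=np.median(p[abs(p[:,0])<.005][:,2])
    print(n,"y",q[:,1].min(),q[:,1].max(),"x",q[:,0].min(),q[:,0].max(),"z99",np.percentile(q[:,2],99),"ztop",zt,"ctr",s[:2],"R",np.sqrt(s[2]+s[0]**2+s[1]**2))
E
```

```text
((0.518164336681366, -0.0974845439195633), (0.2900625169277191, 0.14003555476665497), 67.52651977539062) 0.06049275636257356
long axis deg 67.52651977539062
L y 0.07063694924898785 0.10483670928501848 x -0.024915279502541157 0.06919062801535998 z99 0.08150022860526521 ztop 0.0798632137972617 ctr [0.00571056 0.22985647] R 0.15291421828507887
M y 0.03848693707427522 0.07063694924898785 x -0.029234238141939005 0.06919062801535998 z99 0.08597802726649859 ztop 0.08448634968940036 ctr [0.0095006 0.2269719] R 0.14714815914014587
R y -0.0065418551878702515 0.07063694924898785 x -0.02990018613702861 0.06919062801535998 z99 0.08792514559645212 ztop 0.08604528632306112 ctr [0.00795337 0.22947644] R 0.14902453402476798
key y -0.10364692821604268 0.07063694924898785 x -0.019204169088015064 0.06919062801535998 z99 0.3748789250731929 ztop 0.08281487211112179 ctr [0.02501634 0.22926608] R 0.14890096538003747
```

```bash
cat > g.py <<'E'
import sys,numpy as np
from cell import bot
s=bot.get_state();R=np.array(s["tcp_rot"]);p=np.array(s["tcp_pos"])
a=np.radians(-22.5);O=np.array([.518,-.0975,0]);Bx=np.array([[np.cos(a),-np.sin(a),0],[np.sin(a),np.cos(a),0],[0,0,1]])
print("t",round(s["t"],2),"box mm",np.round(1e3*Bx.T@(p-O),1),"F",np.round(Bx.T@np.array(s["force"]),1))
Q=Bx.T@R;print("turn",round((np.degrees(np.arctan2(Q[1,0],Q[0,0])))/90,3),"tilt",np.round(Q[:2,2],3))
if len(sys.argv)>1:
    for q in sys.argv[1:]:
        print(q,np.round(R.T@(O+Bx@(np.array(eval(q))*1e-3)-p)/.15,3).tolist())
E
python3 g.py "[-11,95,100]" "[-11,95,84]"
```

```text
t 2.45 box mm [ -5.6  69.7 233.7] F [0.5 0.  0.4]
turn 0.014 tilt [-0.001  0.009]
[-11,95,100] [-0.031, -0.161, 0.893]
[-11,95,84] [-0.031, -0.16, 1.0]
```

Emit:
{"op": "jog_arm", "data": {"series": [[-0.031,-0.161,0.3,0.014],[-0.031,-0.161,0.6,0.014],[-0.031,-0.161,0.8,0.014],[-0.031,-0.161,0.89,0.014],[-0.031,-0.161,0.93,0.014],[-0.031,-0.161,0.96,0.014],[-0.031,-0.161,0.98,0.014],[-0.031,-0.161,1.0,0.014],[-0.031,-0.161,1.0,0.014]]}}

```text
t: 3.35
tcp_pos: [0.5446, -0.0054, 0.0845]
tcp_rot: [[0.924, -0.382, 0.003], [-0.382, -0.924, 0.009], [-0.0, -0.01, -1.0]]
force: [-0.2, -0.4, 0.5]
finger_gap: -0.0001
```

```bash
python3 g.py "[-11,95,79]"
```

```text
t 3.35 box mm [-10.7  95.2  84.5] F [-0.  -0.4  0.5]
turn 0.0 tilt [-0.    0.01]
[-11,95,79] [-0.002, 0.002, 0.036]
```

Emit:
{"op": "jog_arm", "data": {"series": [[0,0,0.01,0],[0,0,0.02,0],[0,0,0.028,0],[0,0,0.028,0]]}}

```text
t: 3.75
tcp_pos: [0.5449, -0.0054, 0.0806]
tcp_rot: [[0.924, -0.382, 0.004], [-0.382, -0.924, 0.009], [0.0, -0.01, -1.0]]
force: [-1.3, 0.1, 4.3]
finger_gap: 0.0001
```

Emit:
{"op": "jog_arm", "data": {"series": [[0,0,0.005,0],[0.025,0,0.005,0],[0.05,0,0.005,0],[0.075,0,0.005,0],[0.1,0,0.005,0],[0.125,0,0.005,0],[0.15,0,0.005,0],[0.15,0,0.005,0]]}}

```text
t: 4.55
tcp_pos: [0.5664, -0.0143, 0.08]
tcp_rot: [[0.924, -0.383, 0.005], [-0.383, -0.924, 0.009], [0.001, -0.01, -1.0]]
force: [0.2, -0.7, 4.6]
finger_gap: 0.0001
```

```bash
python3 g.py;python3 - <<'E'
from cell import bot
import cv2
c=bot.camera("wrist")
cv2.imwrite("pics/w2.png",cv2.resize(c["image"][80:400,180:480],None,fx=1.8,fy=1.8))
E
```

```text
t 4.55 box mm [12.9 95.4 80. ] F [ 0.5 -0.6  4.6]
turn 0.0 tilt [0.001 0.01 ]
```

View pics/w2.png

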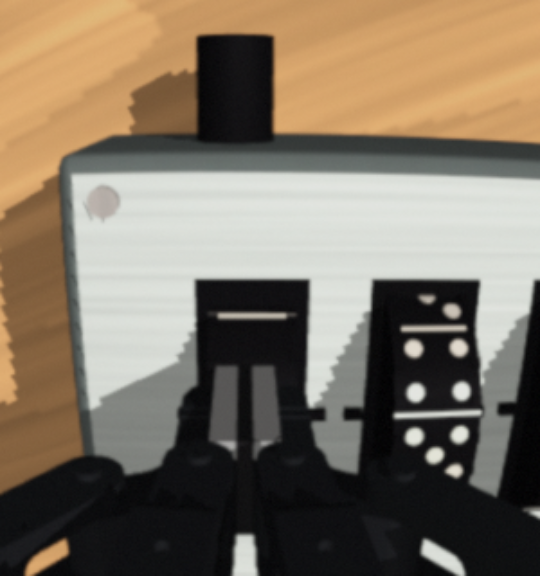

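Emit:
{"op": "jog_arm", "data": {"series": [[0,0,-0.03,0],[-0.08,0,-0.035,0],[-0.155,0,-0.03,0],[-0.155,0,-0.03,0]]}}

```text
t: 5.0
tcp_pos: [0.5418, -0.0041, 0.0838]
tcp_rot: [[0.925, -0.381, 0.001], [-0.381, -0.925, 0.009], [-0.002, -0.009, -1.0]]
force: [-0.2, -0.1, -0.1]
finger_gap: 0.0002
```

```bash
python3 g.py "[-11,95,79.6]" "[11,95,79.6]";python3 - <<'E'
from cell import bot
import cv2
c=bot.camera("wrist")
cv2.imwrite("pics/w3.png",cv2.resize(c["image"][80:400,180:480],None,fx=1.8,fy=1.8))
E
```

```text
t 5.0 box mm [-13.8  95.4  83.8] F [-0.1 -0.2 -0.1]
turn 0.001 tilt [-0.002  0.009]
[-11,95,79.6] [0.019, 0.003, 0.028]
[11,95,79.6] [0.165, 0.003, 0.028]
```

View pics/w3.png

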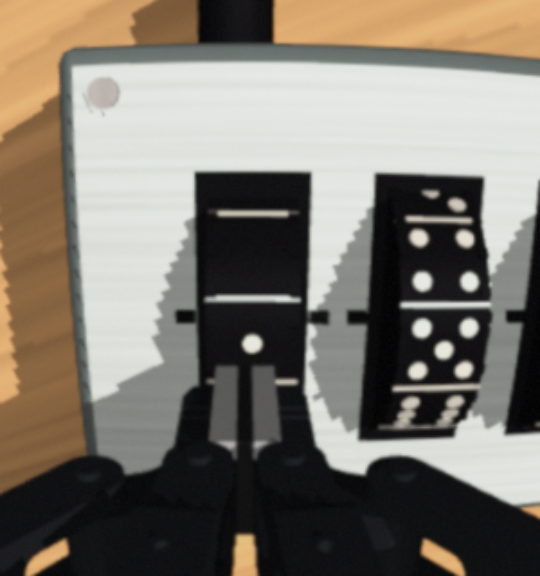

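Emit:
{"op": "jog_arm", "data": {"series": [[0.014,0,0.014,0],[0.014,0,0.023,0],[0.014,0,0.028,0],[0.04,0,0.028,0],[0.065,0,0.028,0],[0.09,0,0.028,0],[0.115,0,0.028,0],[0.14,0,0.028,0],[0.163,0,0.028,0],[0.163,0,0.028,0],[0.163,0,0.0,0],[0.09,0,-0.005,0],[0.02,0,-0.003,0],[0.014,0,0,0],[0.014,0,0,0]]}}

```text
t: 6.55
tcp_pos: [0.5442, -0.0051, 0.084]
tcp_rot: [[0.925, -0.381, 0.002], [-0.381, -0.925, 0.009], [-0.001, -0.009, -1.0]]
force: [0.5, -0.1, 0.4]
finger_gap: 0.0001
```

```bash
python3 g.py "[-11,95,79.6]" "[11,95,79.6]"
```

```text
t 6.55 box mm [-11.1  95.4  84. ] F [0.5 0.1 0.4]
turn 0.001 tilt [-0.001  0.009]
[-11,95,79.6] [0.001, 0.003, 0.029]
[11,95,79.6] [0.148, 0.003, 0.029]
```

Same cycle again, then once more.

Emit:
{"op": "jog_arm", "data": {"series": [[0,0,0.014,0],[0,0,0.024,0],[0,0,0.029,0],[0.025,0,0.029,0],[0.05,0,0.029,0],[0.075,0,0.029,0],[0.1,0,0.029,0],[0.125,0,0.029,0],[0.148,0,0.029,0],[0.148,0,0.029,0],[0.148,0,0.0,0],[0.08,0,-0.005,0],[0.01,0,-0.003,0],[0,0,0,0],[0,0,0,0]]}}

```text
t: 8.05
tcp_pos: [0.5433, -0.0047, 0.0838]
tcp_rot: [[0.925, -0.38, 0.001], [-0.38, -0.925, 0.009], [-0.002, -0.009, -1.0]]
force: [-0.8, -0.2, 0.6]
finger_gap: 0.0001
```

```bash
python3 g.py "[-11,95,79.6]";python3 - <<'E'
from cell import bot
import cv2
c=bot.camera("wrist")
cv2.imwrite("pics/w4.png",cv2.resize(c["image"][80:400,180:480],None,fx=1.8,fy=1.8))
E
```

```text
t 8.05 box mm [-12.1  95.4  83.8] F [-0.6 -0.5  0.6]
turn 0.002 tilt [-0.002  0.009]
[-11,95,79.6] [0.008, 0.003, 0.028]
```

View pics/w4.png

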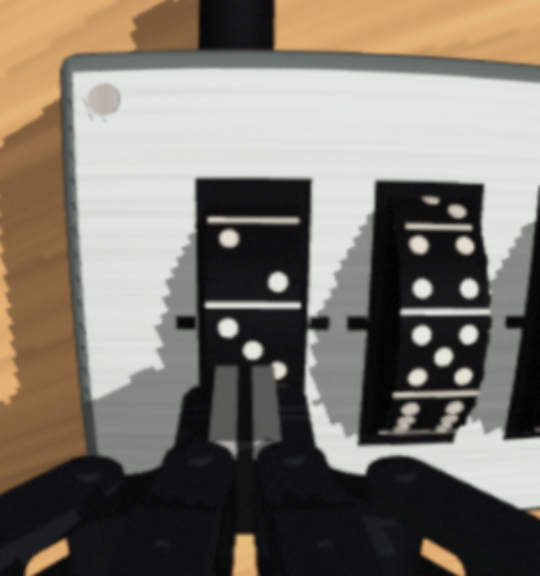

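Emit:
{"op": "jog_arm", "data": {"series": [[0.008,0,0.014,0],[0.008,0,0.023,0],[0.008,0,0.028,0],[0.033,0,0.028,0],[0.058,0,0.028,0],[0.083,0,0.028,0],[0.108,0,0.028,0],[0.133,0,0.028,0],[0.157,0,0.028,0],[0.157,0,0.028,0],[0.157,0,-0.02,0],[0.157,0,-0.048,0],[0.157,0.15,-0.048,0],[0.157,0.303,-0.048,0],[0.157,0.303,-0.048,0]]}}

```text
t: 9.6
tcp_pos: [0.5467, -0.0594, 0.0905]
tcp_rot: [[0.923, -0.384, 0.0], [-0.384, -0.923, 0.007], [-0.003, -0.007, -1.0]]
force: [-0.0, 0.1, 0.5]
finger_gap: 0.0
```

```bash
python3 g.py "[11,50,86]" "[11,50,84]"
```

```text
t 9.6 box mm [11.9 46.2 90.5] F [-0.   0.1  0.5]
turn -0.001 tilt [-0.003  0.007]
[11,50,86] [-0.006, -0.025, 0.03]
[11,50,84] [-0.006, -0.025, 0.043]
```

Emit:
{"op": "jog_arm", "data": {"series": [[0,-0.025,0.015,0],[0,-0.025,0.024,0],[0,-0.025,0.029,0],[0,-0.025,0.033,0],[0,-0.025,0.033,0]]}}

```text
t: 10.1
tcp_pos: [0.5484, -0.0552, 0.0855]
tcp_rot: [[0.924, -0.383, 0.0], [-0.383, -0.924, 0.008], [-0.003, -0.007, -1.0]]
force: [-0.1, 0.3, -0.0]
finger_gap: 0.0001
```

```bash
python3 g.py "[11,50,84]" "[-11,50,84]"
```

```text
t 10.1 box mm [11.9 50.7 85.5] F [-0.2  0.2 -0. ]
turn -0.0 tilt [-0.003  0.007]
[11,50,84] [-0.006, 0.005, 0.01]
[-11,50,84] [-0.152, 0.005, 0.011]
```

Emit:
{"op": "jog_arm", "data": {"series": [[0,0.003,0.005,0],[0,0.003,0.01,0],[0,0.003,0.01,0]]}}

```text
t: 10.4
tcp_pos: [0.5488, -0.0555, 0.0845]
tcp_rot: [[0.924, -0.383, 0.002], [-0.383, -0.924, 0.008], [-0.001, -0.008, -1.0]]
force: [0.4, 0.1, 4.0]
finger_gap: -0.0003
```

```bash
python3 g.py
```

```text
t 10.4 box mm [12.4 50.6 84.5] F [0.3 0.3 4. ]
turn -0.0 tilt [-0.001  0.008]
```

Emit:
{"op": "jog_arm", "data": {"series": [[0,0,0.005,0],[-0.03,0,0.005,0],[-0.055,0,0.005,0],[-0.08,0,0.005,0],[-0.105,0,0.005,0],[-0.13,0,0.005,0],[-0.155,0,0.005,0],[-0.155,0,0.005,0]]}}

```text
t: 11.2
tcp_pos: [0.5269, -0.0463, 0.0841]
tcp_rot: [[0.924, -0.383, 0.001], [-0.383, -0.924, 0.008], [-0.002, -0.007, -1.0]]
force: [-0.8, 0.7, 6.5]
finger_gap: -0.0
```

Emit:
{"op": "jog_arm", "data": {"series": [[0,0,-0.028,0],[0.07,0,-0.032,0],[0.14,0,-0.03,0],[0.15,0,-0.028,0],[0.15,0,-0.028,0]]}}

```text
t: 11.7
tcp_pos: [0.5478, -0.0554, 0.0877]
tcp_rot: [[0.924, -0.384, 0.001], [-0.384, -0.923, 0.008], [-0.002, -0.007, -1.0]]
force: [0.2, 0.2, -0.3]
finger_gap: 0.0002
```

```bash
python3 g.py "[11.5,50,83.9]" "[-11.5,50,83.9]"
```

```text
t 11.7 box mm [11.4 50.4 87.7] F [ 0.1  0.2 -0.3]
turn -0.001 tilt [-0.002  0.007]
[11.5,50,83.9] [0.001, 0.003, 0.025]
[-11.5,50,83.9] [-0.153, 0.003, 0.026]
```

Emit:
{"op": "jog_arm", "data": {"series": [[0,0.002,0.012,0],[0,0.002,0.02,0],[0,0.002,0.025,0],[-0.028,0.002,0.025,0],[-0.053,0.002,0.025,0],[-0.078,0.002,0.025,0],[-0.103,0.002,0.025,0],[-0.128,0.002,0.025,0],[-0.152,0.002,0.025,0],[-0.152,0.002,0.025,0],[-0.152,0.002,-0.003,0],[-0.08,0.002,-0.008,0],[-0.01,0.002,-0.005,0],[0,0.002,0,0],[0,0.002,0,0]]}}

```text
t: 13.2
tcp_pos: [0.5479, -0.056, 0.0871]
tcp_rot: [[0.923, -0.384, -0.0], [-0.384, -0.923, 0.008], [-0.003, -0.007, -1.0]]
force: [0.3, 0.8, -0.2]
finger_gap: 0.0001
```

```bash
python3 g.py "[11.5,50,83.9]" "[-11.5,50,83.9]"
```

```text
t 13.2 box mm [11.7 49.8 87.1] F [ 0.   0.9 -0.2]
turn -0.001 tilt [-0.003  0.007]
[11.5,50,83.9] [-0.001, -0.001, 0.021]
[-11.5,50,83.9] [-0.155, -0.001, 0.022]
```

Emit:
{"op": "jog_arm", "data": {"series": [[0,0,0.01,0],[0,0,0.017,0],[0,0,0.021,0],[-0.028,0,0.021,0],[-0.053,0,0.021,0],[-0.078,0,0.021,0],[-0.103,0,0.021,0],[-0.128,0,0.021,0],[-0.154,0,0.021,0],[-0.154,0,0.021,0],[-0.154,0,-0.007,0],[-0.154,0,-0.007,0]]}}

```text
t: 14.4
tcp_pos: [0.5265, -0.0471, 0.0884]
tcp_rot: [[0.923, -0.384, -0.0], [-0.384, -0.923, 0.008], [-0.003, -0.007, -1.0]]
force: [0.4, 0.3, -0.4]
finger_gap: 0.0001
```

```bash
python3 g.py "[11.5,50,87.5]" "[11.5,50,83.9]" "[-11.5,50,83.9]";python3 - <<'E'
from cell import bot
import cv2
c=bot.camera("wrist")
cv2.imwrite("pics/w5.png",cv2.resize(c["image"][80:400,180:480],None,fx=1.8,fy=1.8))
E
```

```text
t 14.4 box mm [-11.5  49.8  88.4] F [ 0.2  0.5 -0.4]
turn -0.001 tilt [-0.003  0.007]
[11.5,50,87.5] [0.153, -0.001, 0.005]
[11.5,50,83.9] [0.153, -0.001, 0.029]
[-11.5,50,83.9] [0.0, -0.001, 0.03]
```

View pics/w5.png

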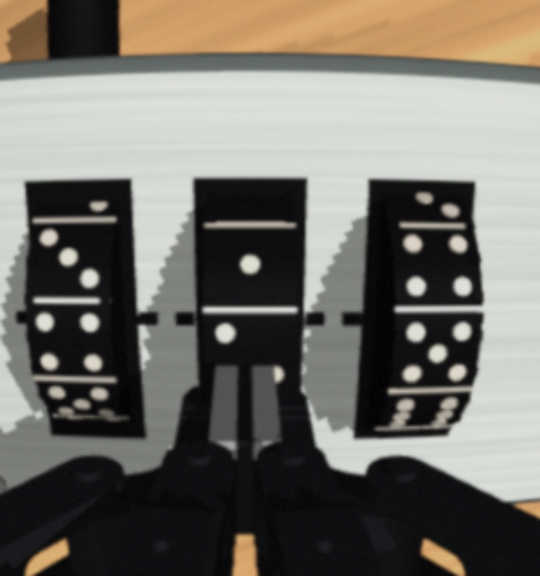

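Emit:
{"op": "jog_arm", "data": {"series": [[0.08,0,-0.003,0],[0.145,0,0.002,0],[0.154,0,0.012,0],[0.154,0,0.024,0],[0.154,0,0.029,0],[0.126,0,0.029,0],[0.1,0,0.029,0],[0.075,0,0.029,0],[0.05,0,0.029,0],[0.025,0,0.029,0],[0,0,0.029,0],[0,0,0.029,0],[0,0,0,0],[0.05,0,-0.025,0],[0.1,0.1,-0.025,0],[0.154,0.23,-0.025,0],[0.154,0.298,-0.025,0],[0.154,0.298,-0.02,0],[0.154,0.298,-0.02,0]]}}

```text
t: 16.35
tcp_pos: [0.5303, -0.0966, 0.0906]
tcp_rot: [[0.923, -0.384, -0.001], [-0.384, -0.923, 0.009], [-0.004, -0.008, -1.0]]
force: [0.4, 0.8, 0.8]
finger_gap: -0.0
```

```bash
python3 g.py "[11.5,5,87]" "[11.5,5,86]"
```

```text
t 16.35 box mm [11.   5.6 90.6] F [0.1 0.9 0.8]
turn -0.001 tilt [-0.004  0.008]
[11.5,5,87] [0.003, 0.004, 0.024]
[11.5,5,86] [0.003, 0.004, 0.03]
```

Emit:
{"op": "jog_arm", "data": {"series": [[0.003,0.003,0.012,0],[0.003,0.003,0.02,0],[0.003,0.003,0.026,0],[0.003,0.003,0.026,0]]}}

```text
t: 16.75
tcp_pos: [0.5311, -0.0964, 0.0869]
tcp_rot: [[0.924, -0.383, 0.0], [-0.383, -0.924, 0.009], [-0.003, -0.008, -1.0]]
force: [0.7, 0.8, 2.5]
finger_gap: 0.0001
```

```bash
python3 g.py "[11.5,5,86]" "[-11.5,5,86]"
```

```text
t 16.75 box mm [11.7  6.  86.9] F [0.3 1.  2.5]
turn -0.0 tilt [-0.003  0.008]
[11.5,5,86] [-0.001, 0.007, 0.006]
[-11.5,5,86] [-0.155, 0.007, 0.006]
```

Emit:
{"op": "jog_arm", "data": {"series": [[0,0,0.004,0],[0,0,0.007,0],[-0.028,0,0.007,0],[-0.055,0,0.007,0],[-0.08,0,0.007,0],[-0.105,0,0.007,0],[-0.13,0,0.007,0],[-0.155,0,0.007,0],[-0.155,0,0.007,0]]}}

```text
t: 17.65
tcp_pos: [0.5089, -0.0871, 0.0861]
tcp_rot: [[0.924, -0.383, -0.001], [-0.383, -0.924, 0.009], [-0.004, -0.008, -1.0]]
force: [-0.2, 1.1, 3.3]
finger_gap: 0.0
```

Emit:
{"op": "jog_arm", "data": {"series": [[0,0,-0.028,0],[0.07,0,-0.032,0],[0.14,0,-0.03,0],[0.154,0,-0.028,0],[0.154,0,-0.028,0]]}}

```text
t: 18.15
tcp_pos: [0.5306, -0.0964, 0.0897]
tcp_rot: [[0.923, -0.384, -0.001], [-0.384, -0.923, 0.009], [-0.004, -0.008, -1.0]]
force: [0.5, -0.4, 0.5]
finger_gap: 0.0002
```

```bash
python3 g.py "[11.5,5,85.8]" "[-11.5,5,85.8]"
```

```text
t 18.15 box mm [11.2  5.8 89.7] F [ 0.6 -0.2  0.5]
turn -0.001 tilt [-0.004  0.008]
[11.5,5,85.8] [0.002, 0.006, 0.026]
[-11.5,5,85.8] [-0.151, 0.006, 0.026]
```

Emit:
{"op": "jog_arm", "data": {"series": [[0.002,0.004,0.014,0],[0.002,0.004,0.024,0],[0.002,0.004,0.029,0],[-0.028,0.004,0.029,0],[-0.053,0.004,0.029,0],[-0.078,0.004,0.029,0],[-0.103,0.004,0.029,0],[-0.128,0.004,0.029,0],[-0.152,0.004,0.029,0],[-0.152,0.004,0.029,0]]}}

```text
t: 19.15
tcp_pos: [0.5092, -0.0881, 0.086]
tcp_rot: [[0.924, -0.383, -0.0], [-0.383, -0.924, 0.009], [-0.004, -0.008, -1.0]]
force: [0.2, 0.4, 4.9]
finger_gap: -0.0001
```

Emit:
{"op": "jog_arm", "data": {"series": [[0,0,-0.03,0],[0,0,-0.06,0],[0,0,-0.06,0]]}}

```text
t: 19.45
tcp_pos: [0.5095, -0.0882, 0.0956]
tcp_rot: [[0.924, -0.383, 0.0], [-0.383, -0.924, 0.009], [-0.003, -0.008, -1.0]]
force: [-0.1, -0.1, 0.7]
finger_gap: 0.0001
```

```bash
python3 g.py "[0,-85,100]" "[0,-85,90]";python3 - <<'E'
from cell import bot
from h import *
c=bot.camera("wrist");np.savez("pics/w6.npz",**c)
cv2.imwrite("pics/w6.png",cv2.resize(c["image"][80:400,120:560],None,fx=1.8,fy=1.8))
W=world(c);a=np.radians(-22.5);d=W[...,:2]-np.array([.518,-.0975])
bx=d@[np.cos(a),np.sin(a)];by=d@[-np.sin(a),np.cos(a)]
m=(c["image"].min(-1)>120)&(np.hypot(bx,by+.085)<.022)&(W[...,2]>.07)
print("key",m.sum(),np.median(W[m][:,2]),np.percentile(W[m][:,2],[10,90]),bx[m].min(),bx[m].max(),by[m].min(),by[m].max())
E
```

```text
t 19.45 box mm [-11.5   5.3  95.6] F [-0.1 -0.1  0.7]
turn -0.0 tilt [-0.003  0.008]
[0,-85,100] [0.077, 0.602, -0.034]
[0,-85,90] [0.077, 0.603, 0.032]
key 1849 0.08487486395421126 [0.0839359  0.08573493] -0.021565629452550975 0.015146839371589544 -0.10694000065097621 -0.0717338379982386
```

View pics/w6.png

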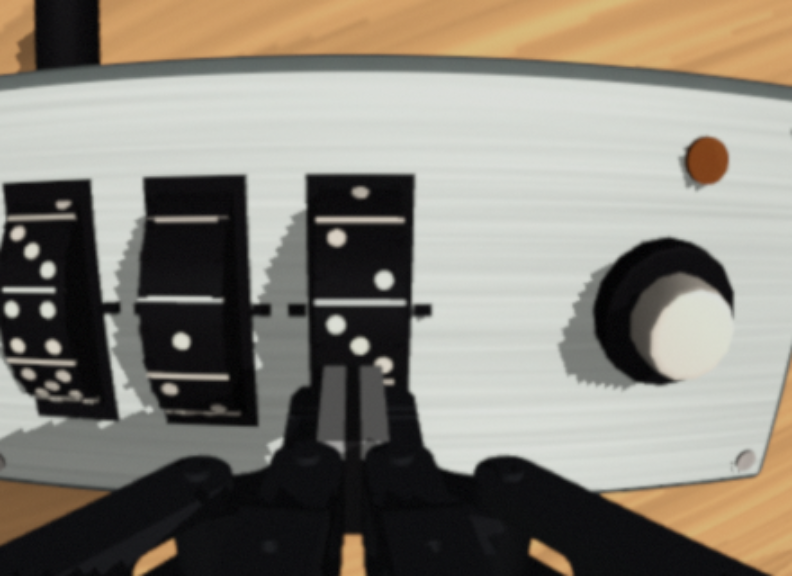

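Emit:
{"op": "jog_arm", "data": {"series": [[0.03,0.2,-0.02,0],[0.077,0.45,-0.02,0],[0.077,0.602,-0.02,0],[0.077,0.602,0.02,0],[0.077,0.602,0.045,0],[0.077,0.602,0.045,0]]}}

```text
t: 20.1
tcp_pos: [0.4851, -0.1745, 0.087]
tcp_rot: [[0.924, -0.382, -0.001], [-0.382, -0.924, 0.01], [-0.005, -0.009, -1.0]]
force: [1.2, 0.2, -0.1]
finger_gap: 0.0002
```

```bash
python3 g.py "[0,-85,86]" "[0,-85,84]"
```

```text
t 20.1 box mm [ -0.9 -83.7  87. ] F [ 1.   0.7 -0.1]
turn 0.001 tilt [-0.005  0.009]
[0,-85,86] [0.006, 0.009, 0.006]
[0,-85,84] [0.006, 0.009, 0.02]
```

Emit:
{"op": "jog_arm", "data": {"series": [[0.006,0.008,0.004,0],[0.006,0.008,0.004,0]]}}

```text
t: 20.3
tcp_pos: [0.4859, -0.1748, 0.0863]
tcp_rot: [[0.925, -0.38, -0.001], [-0.38, -0.925, 0.011], [-0.005, -0.009, -1.0]]
force: [0.1, 0.3, 0.0]
finger_gap: 0.0006
```

Emit:
{"op": "jog_arm", "data": {"series": [[0,0,0.004,0],[0,0,0.004,0]]}}

```text
t: 20.5
tcp_pos: [0.4862, -0.1746, 0.086]
tcp_rot: [[0.925, -0.38, -0.001], [-0.38, -0.925, 0.01], [-0.005, -0.009, -1.0]]
force: [-1.7, -0.3, 3.0]
finger_gap: 0.0001
```

Emit:
{"op": "jog_arm", "data": {"series": [[0,0,0.004,0],[0,0,0.004,0]]}}

```text
t: 20.7
tcp_pos: [0.4862, -0.1746, 0.0855]
tcp_rot: [[0.925, -0.38, -0.001], [-0.38, -0.925, 0.01], [-0.005, -0.009, -1.0]]
force: [-0.8, -0.6, 2.7]
finger_gap: 0.0002
```

Emit:
{"op": "jog_arm", "data": {"series": [[0,0,0.004,0],[0,0,0.004,0]]}}

```text
t: 20.9
tcp_pos: [0.4862, -0.1746, 0.0849]
tcp_rot: [[0.925, -0.38, -0.001], [-0.38, -0.925, 0.01], [-0.005, -0.009, -1.0]]
force: [-1.6, -1.2, 3.9]
finger_gap: -0.0002
```

Emit:
{"op": "jog_arm", "data": {"series": [[0,0,0.01,0],[0,0,0.02,0],[0,0,0.03,0],[0,0,0.037,0],[0,0,0.042,0],[0,0,0.042,0],[0,0,0.042,0]]}}

```text
t: 21.6
tcp_pos: [0.4863, -0.1746, 0.0789]
tcp_rot: [[0.925, -0.38, -0.001], [-0.38, -0.925, 0.01], [-0.005, -0.009, -1.0]]
force: [-2.1, 0.1, 6.8]
finger_gap: 0.0001
```

```bash
python3 - <<'E'
from cell import bot
import numpy as np
F=[]
for i in range(6): F.append(bot.get_state()["force"][2]); bot.camera("top")
s=bot.get_state();print(np.round(F,2),np.mean(F),s["tcp_pos"])
E
```

```text
[6.77 7.5  7.7  7.25 7.12 7.39] 7.288054410453628 [ 0.4862804  -0.17460324  0.07892895]
```

Emit:
{"op": "jog_arm", "data": {"series": [[0,0,0.005,0],[0,0,0.005,0],[0,0,0.005,0]]}}

```text
t: 22.2
tcp_pos: [0.4863, -0.1746, 0.0784]
tcp_rot: [[0.925, -0.38, -0.001], [-0.38, -0.925, 0.01], [-0.005, -0.009, -1.0]]
force: [-3.2, -0.0, 7.1]
finger_gap: 0.0003
```

```bash
python3 - <<'E'
from cell import bot
import numpy as np
F=[]
for i in range(6): F.append(bot.get_state()["force"][2]); bot.camera("top")
s=bot.get_state();print(np.mean(F),s["tcp_pos"])
E
```

```text
7.04771057127121 [ 0.48625748 -0.17463066  0.07841552]
```

Emit:
{"op": "jog_arm", "data": {"series": [[0,0,0.003,0],[0,0,0.003,0],[0,0,0.003,0]]}}

```text
t: 22.8
tcp_pos: [0.4863, -0.1746, 0.0782]
tcp_rot: [[0.925, -0.38, -0.001], [-0.38, -0.925, 0.01], [-0.005, -0.009, -1.0]]
force: [-2.6, -0.4, 7.7]
finger_gap: -0.0001
```

Emit:
{"op": "jog_arm", "data": {"series": [[0,0,-0.02,0],[0,0,-0.05,0],[0,0,-0.1,0],[-0.1,0,-0.3,0],[-0.2,-0.15,-0.6,0],[-0.3,-0.3,-0.8,0],[-0.3,-0.3,-0.8,0],[-0.3,-0.3,-0.8,0]]}}

```text
t: 23.6
tcp_pos: [0.4622, -0.117, 0.1995]
tcp_rot: [[0.926, -0.379, 0.001], [-0.379, -0.926, 0.009], [-0.002, -0.009, -1.0]]
force: [0.7, -0.6, 0.1]
finger_gap: 0.0004
```

```bash
python3 g.py; python3 - <<'E'
from cell import bot
from h import *
c=bot.camera("wrist");W=world(c)
cv2.imwrite("pics/w7.png",cv2.resize(c["image"][40:360],None,fx=1.25,fy=1.25))
a=np.radians(-22.5);d=W[...,:2]-np.array([.518,-.0975])
bx=d@[np.cos(a),np.sin(a)];by=d@[-np.sin(a),np.cos(a)]
m=(c["image"].min(-1)>120)&(np.hypot(bx,by+.085)<.022)&(W[...,2]>.07)
print("key z",np.median(W[m][:,2]))
E
```

```text
t 23.6 box mm [-44.1 -39.3 199.5] F [ 0.8 -0.3  0.1]
turn 0.003 tilt [-0.002  0.009]
key z 0.08482635877063
```

View pics/w7.png

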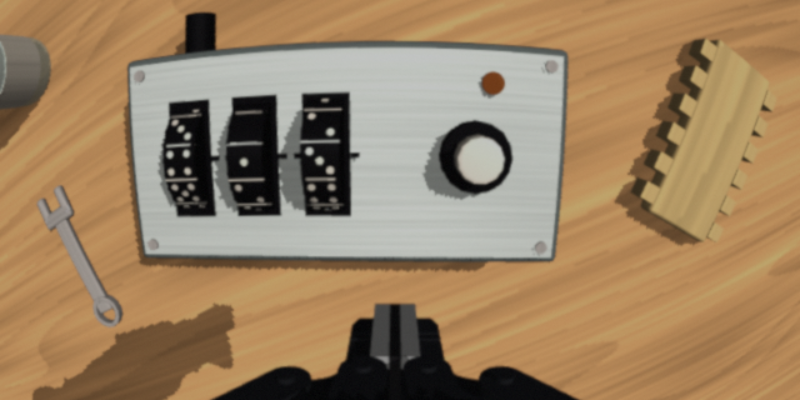

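```bash
python3 -c "
from cell import bot
print(bot.hand_in())"
```

```text
the job is handed in; nothing more can be done
None
```

The wheels are set to 4-1-3, the load key has been pressed and let back up, and the job is handed in. It took about 24 s on the robot's clock.

- **Wheels:** I turned each one a digit at a time with the shut fingertips: left 0 to 4, middle 5 to 1, right 5 to 3. Pressing forces read between about 2.5 and 6.5 N. The force is only reported at the end of each move, so peaks in between were not recorded.
- **Load key:** I felt the key's top at about z = 86.1 mm and pressed to 78.2 mm, which is about 7.9 mm down at 7.7 N. A sideways force of up to about 3 N showed while it was down.
- **Last checks:** The final wrist picture shows the pips 4, 1 and 3 uppermost. The key top measured 84.8 mm by camera, against 84.9 mm before the press, so it came fully back up. The arm stood clear at 200 mm height, and the wrench, cut-out and jar looked undisturbed; I did not measure their positions.
- **Not confirmed:** One averaged force reading, at 7.7 mm depth, was a little lower than expected (7.0 N rather than 7.5 N), so I relied on the measured depth. The orange dot on the box looked the same before and after, so nothing visible confirmed that the saw stop took over the code.

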